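# Hang the profile template and index the carriage over a plaster rosette

### The arm

A 6-joint arm with a two-finger parallel gripper is mounted at the origin on the work surface. World frame = base frame: x ahead of the robot, y to its left, z up, the work surface at z = 0. Lengths are in mm, angles in degrees, forces in N, time in s.
With the tool pointing down it reaches from about 300 to 850 mm from the base axis. Payload 4.2 kg.
Tool frame: the origin (TCP) lies between the finger pads, 19 mm behind the fingertips; this is the grasp point; z points along the fingers, y is the line along which they close (so a half turn about z gives the same grasp; the last joint's range is limited). The gripper opens to 91 mm and grips with 3 to 60 N. Pads are 32 mm wide; open, the fingers measure 118 mm over their backs; the gripper's body (76 mm by 178 mm) begins 60 mm behind the grasp point.
Start: joints at [63.426, 18.312, 89.639, -0, 72.044, -1.146], TCP at [246.894, 519.312, 232.776] pointing down, gripper open.
Joint ranges: [-177.97, 177.97], [-48.28, 115.42], [12.27, 149.76], [-77.06, 257.06], [2.81, 150.46], [-146.56, 146.56]. Speed limits (degrees/s): [147.25, 147.25, 180, 180, 180, 180].

### API

Orientations are given as [roll, pitch, yaw] about the fixed x, y, z axes, in that order (R = Rz(yaw) Ry(pitch) Rx(roll)).
In Python, from workcell import env, cam, telemetry gives the robot as it stands (env), with the cameras (cam) and the readings (telemetry).
- The arm moves only by the shell command python3 drive.py 'ROWS' [OPENING] [FORCE]. ROWS is rows parted by semicolons, their numbers by spaces, 1 to 8 of them, each of 6 numbers: dx, dy, dz in mm, then a rotation vector rx, ry, rz in degrees; each row shifts and turns the commanded pose from where the row before left it, along the tool's axes as they then stand; what a row does not reach is not made up. A row lasts 1/10 s, in which the tool goes at most 50 mm and 8.59 degrees, less where a joint would pass 70% of its speed; a pose out of reach is approached as far as the arm can. OPENING is the finger opening in mm, set as the command begins (- or left out keeps the last). The fingers move at their own pace and stop on an object; FORCE is the grip in N (left out, the last holds). Time passes only in rows, so rows that do not move let the fingers close. It prints the time, the measured TCP pose, the force, the opening and the grip force at its end.
- telemetry.state(): the state, without advancing time (a new reading comes with each control period).
- cam.grab_frame(name): name is "side" or "top"; returns the picture (384x512x3 uint8, blue, green, red); there is no depth.
- cam.camera_model(name): a dict with "fx", "fy", "cx", "cy" (pixels), "T" (4x4, takes a point from camera to world coordinates). Camera axes: x right, y up, looking along -z (the intrinsics and any distortion apply to the point x, -y, -z); pixel columns grow to the right and rows downward; lengths in mm; the calibration is good to about 2 mm. A picture is of the moment at which its call begins. camera_model takes no time and is no camera call.
- env.job_done(): hands the job in; it is judged then, once.
The state is a dict: "time_s": time; "qpos": joint angles; "qvel": joint speeds; "effort": joint torques, N m; "ee_pos": TCP position; "ee_rot": TCP orientation; "force": force on the tool from outside, world axes, zero at the start; "torque": the same for the moment, N m; "gripper_width": finger opening in mm; "gripper_force": force on a finger pad.
Only numpy, scipy, OpenCV 4.12 (cv2) and the standard library are available. Lean on these libraries where they do the work, as an engineer would, in place of code of your own. Each camera call takes 0.05 s, during which the arm holds its last target. There are 200 camera calls.

### The job

Hang the plywood saddle template astride the crossbar of the sliding carriage and let go of it, so that it hangs freely there. Then take the carriage by its black grip and slide it along the rail until you feel its spring ball drop into the notch, and finish there still holding the grip, with the ball in the notch and the template hanging on the crossbar. Leave the plaster rosette, the black bowl and the brush jar where they are.

Things in the scene. Friction and masses are not known exactly. Their poses are not given: they have to be found in the camera images.
- template: Loose plywood saddle, an upside-down U on its feet, 0.1-0.2 kg: two upright plates 90 mm long (x), 6 thick, 24 apart inside (y), 36 wide over all, joined on top by a strip 60 to 68 mm above the feet. Brown handle on top, 34 mm (x) by 12 thick (y), 68 to 106 mm above the feet: pinch across y. Origin: centre at feet level, z up. Hangs either way round.
- rail: Fixed gauge fixture: board 270 x 420 mm, 15 thick, with a narrow-slotted aluminium channel 58 wide, 56 high, 408 long along y. Origin: on the table under the channel's middle. +y: direction the carriage slides. -x (towards the robot): where the crossbar points; board spans x -220 to +50 mm. Turned up to 12 degrees.
- carriage (a joint): Slide along rail +y, 0 to 0.18 m between stops; starts at 0 to 0.03. Friction 1.5 N. Hidden notch at an unknown value from 0.06 to 0.14, to be felt: within 7 mm before its middle the carriage is pulled on with up to about 7 N, past it pulled back as strongly; let go within 4 mm of it, it snaps in. It may be slid over the notch and back.
- grip (a point): Middle of the carriage's black grip block, on top of its post (34 x 30 mm): 40 mm along x, 18 thick along y (slide direction). This point is 203 mm above the table, the block's top 19 mm higher, the post's top 22 mm lower. Pinch across y from above. Axes as the rail's. The crossbar leaves the post 43 mm below this point.
- crossbar (a point): Middle of the carriage's crossbar: level round steel bar 12 mm thick along rail x, 160 mm above the table, this point 100 mm from the grip's axis. Bare 83 mm either way, to the post and to an end collar 22 mm across. Axes as the rail's; moves with the carriage. A template hung here has its long side along x and its feet 54 mm below this point.
- plunger (a joint): Drop of the spring ball under the carriage, m: about 0.001 while it rides on the plain bar, about 0.004 when it is seated in the notch.
- rosette: White plaster rosette, 132 mm across, 40 mm high, 0.6 kg, lying loose on the board under the crossbar's path. Origin: centre underneath. Leave it.
- bowl: Black bowl, 120 mm across, 75 mm high, loose. Origin: centre underneath. Leave it.
- brush_jar: Clear jar 74 mm across with three brushes, 180 mm high in all, loose. Origin: centre underneath. Leave it.

How it is judged:
By the outcome, as a careful person would: the job done as asked, in the order asked, and still so for the second after the job is handed in, while the arm keeps its last pose, push and grip.
It also fails if it takes over 64 s, if anything falls off the work surface, if the arm or the gripper's body presses on something with over 40 N, if the wrist force passes 120 N, or if a joint passes its speed limit or range.

## Working session

There is one attempt and no reset: what is moved stays moved. The work goes in short steps, Python scripts to look and compute and a shell command to move; the robot and the scene stay as the last step left them, time stands still between calls to the robot, and variables do not carry over. Pictures are saved under pics/ and viewed, at most 10 in all, crops included, and the job is handed in when it is done.

```bash
ls; mkdir -p pics
python3 - <<'E'
from workcell import env, cam, telemetry
import cv2,numpy as np
np.set_printoptions(precision=3,suppress=True)
for n in("side","top"):
    cv2.imwrite(f"pics/{n}0.png",cam.grab_frame(n)); m=cam.camera_model(n); print(n,m)
print(telemetry.state())
E
```

```text
drive.py
pics
workcell.py
side {'fx': 376.9600844342993, 'fy': 376.9600844342993, 'cx': 255.0533496001752, 'cy': 193.22664880370868, 'T': array([[   0.962,    0.145,   -0.234,  372.283],
       [  -0.274,    0.571,   -0.774, -680.032],
       [   0.021,    0.808,    0.588,  677.001],
       [   0.   ,    0.   ,    0.   ,    1.   ]])}
top {'fx': 410.06828474217883, 'fy': 410.06828474217883, 'cx': 258.94244482146, 'cy': 192.3570631210767, 'T': array([[   0.008,    0.998,   -0.06 ,  491.508],
       [  -1.   ,    0.006,   -0.028,   40.935],
       [  -0.028,    0.06 ,    0.998, 1356.539],
       [   0.   ,    0.   ,    0.   ,    1.   ]])}
{'time_s': 0.1, 'qpos': array([63.427, 18.349, 89.699,  0.001, 72.043, -1.147]), 'qvel': array([ 0.022, -0.212, -0.237,  0.052,  0.049,  0.037]), 'effort': array([  0.001, -41.333, -23.251,   0.073,   0.042,  -0.   ]), 'ee_pos': array([246.689, 518.936, 231.997]), 'ee_rot': array([-179.909,   -0.003,  154.574]), 'force': array([-0.516, -0.547,  0.656]), 'torque': array([-0.006,  0.002, -0.072]), 'gripper_force': 0.0, 'gripper_width': 91.337213767702}
```

View pics/side0.png

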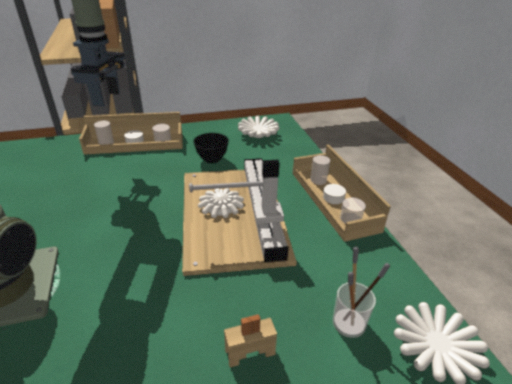

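View pics/top0.png

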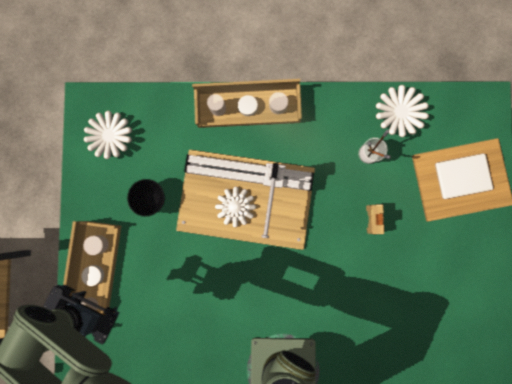

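The side view shows the template at about (250,340), the grip at (271,168), the crossbar running left from it to (192,188), and the jar at (352,310). The top view shows the template at (376,219), the grip at (272,170) and the crossbar running to its end at (267,235).

Run:
```python
import cv2,numpy as np
s=cv2.imread("pics/side0.png");t=cv2.imread("pics/top0.png")
def c(im,x,y,w=100,h=75):return cv2.resize(im[y:y+h,x:x+w],(400,300),interpolation=cv2.INTER_CUBIC)
im=np.vstack([np.hstack([c(s,200,300),c(t,325,180)]),np.hstack([c(s,190,145),c(t,235,150,120,90)])])
cv2.imwrite("pics/comp.png",im)
```

```text
(no output)
```

View pics/comp.png

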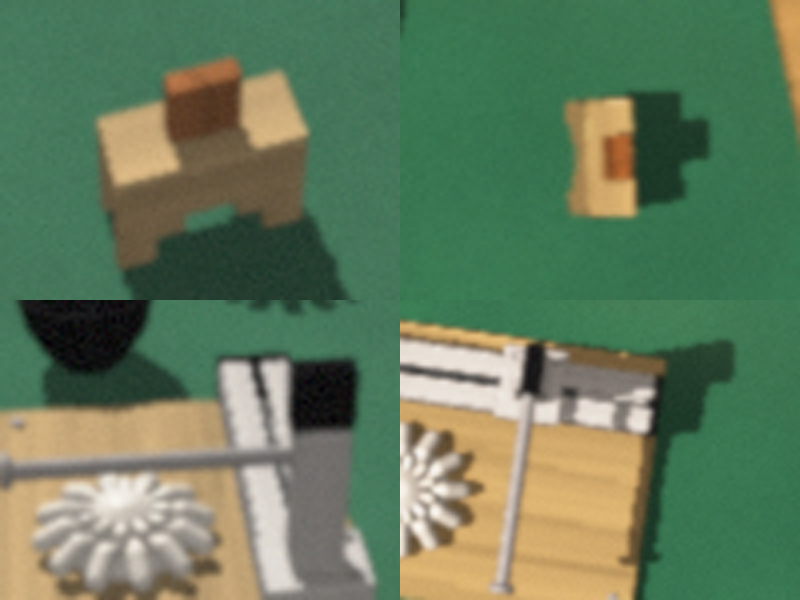

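The composite gives clean template strip corners, handle, grip block and bar end, so I cast those pixels onto their known heights.

```bash
cat > h.py <<'E'
import numpy as np,cv2
from workcell import env, cam, telemetry
np.set_printoptions(precision=1,suppress=True)
def ray(n,u,v):
    m=cam.camera_model(n);T=np.array(m["T"])
    d=np.array([(u-m["cx"])/m["fx"],-(v-m["cy"])/m["fy"],-1.]);return T[:3,3],T[:3,:3]@d
def plane(n,u,v,z):
    o,d=ray(n,u,v);return o+d*(z-o[2])/d[2]
def proj(n,p):
    m=cam.camera_model(n);T=np.array(m["T"]);q=T[:3,:3].T@(np.array(p)-T[:3,3])
    return np.array([m["cx"]+m["fx"]*q[0]/-q[2],m["cy"]-m["fy"]*q[1]/-q[2]])
def tri(u1,u2):
    (o,d),(p,e)=ray("side",*u1),ray("top",*u2)
    s=np.linalg.lstsq(np.c_[d,-e],p-o,rcond=None)[0];a=o+d*s[0];b=p+e*s[1];return (a+b)/2,np.linalg.norm(a-b)
E
python3 - <<'E'
from h import *
S=lambda a,b,x,y,k=4.:((a+.5)/k-.5+x,(b+.5)/k-.5+y)
print("strip top side")
for a,b in[(97,118),(285,70),(307,135),(115,187)]:print(plane("side",*S(a,b,200,300),68))
print("handle top front edge side")
for a,b in[(165,75),(240,60),(241,72),(167,88)]:print(plane("side",*S(a,b,200,300),106))
print("strip top -y edge, top")
for a,b in[(235,98),(237,215),(172,216),(172,100)]:print(plane("top",*S(a,b,325,180),68))
print("handle top: corners"); 
for a,b in[(205,135),(233,135),(205,180),(233,180)]:print(plane("top",*S(a,b,325,180),106))
print("grip top corners top view, z222")
k=400/120
for a,b in[(123,45),(145,45),(145,95),(122,95)]:print(plane("top",*S(a,b,235,150,k),222))
print("bar top view z160")
for a,b in[(127,95),(102,285),(90,285),(112,285)]:print(plane("top",*S(a,b,235,150,k),160))
print("grip side: bottom of -y face z184")
for a,b in[(292,128),(353,130)]:print(plane("side",*S(a,b,190,145),184))
for a,b in[(293,62),(357,62)]:print(plane("side",*S(a,b,190,145),222))
print("bar side z160")
for a,b in[(5,170),(290,158)]:print(plane("side",*S(a,b,190,145),160))
print("channel top z 71")
for a,b in[(0,42),(258,78),(0,95),(250,132)]:print(plane("top",*S(a,b,235,150,k),71))
E
```

```text
strip top side
[ 442.8 -271.7   68. ]
[ 534.  -269.6   68. ]
[ 533.1 -305.2   68. ]
[ 443.2 -307.6   68. ]
handle top front edge side
[ 471.9 -283.9  106. ]
[ 506.1 -285.   106. ]
[ 504.7 -291.1  106. ]
[ 471.1 -290.6  106. ]
strip top -y edge, top
[ 534.3 -311.2   68. ]
[ 443.5 -311.8   68. ]
[ 442.2 -261.7   68. ]
[ 532.4 -262.4   68. ]
handle top: corners
[ 504.9 -278.   106. ]
[ 505. -299.  106.]
[ 471.  -277.7  106. ]
[ 471.1 -298.7  106. ]
grip top corners top view, z222
[641.   38.4 222. ]
[641.1  20.  222. ]
[599.2  19.8 222. ]
[599.1  39.  222. ]
bar top view z160
[605.   34.5 160. ]
[438.7  55.3 160. ]
[438.6  65.7 160. ]
[438.8  46.6 160. ]
grip side: bottom of -y face z184
[603.8  28.4 184. ]
[638.3  17.6 184. ]
[606.7  40.4 222. ]
[643.1  31.5 222. ]
bar side z160
[436.9  61.2 160. ]
[604.4  31.9 160. ]
channel top z 71
[663.3 154.6  71. ]
[630.2 -89.2  71. ]
[612.9 154.1  71. ]
[579.2 -81.7  71. ]
```

Template: centre about (488, −290), yaw about 0.5°. Rail yaw is about −8°, the grip is at about (621, 30) and the crossbar middle at about (522, 44.5), all consistent with the given sizes. I'll lift and travel to above the template.

```bash
python3 drive.py '0 0 -40 0 0 0;0 0 -30 0 0 0;-31 -35 0 0 0 0;-31 -35 0 0 0 0;-31 -35 0 0 0 0;-31 -35 0 0 0 0;-31 -35 0 0 0 0;-31 -35 0 0 0 0' 60
python3 drive.py '-31 -35 0 0 0 0;-31 -35 0 0 0 0;-31 -35 0 0 0 0;-31 -35 0 0 0 0;-31 -35 0 0 0 0;-31 -35 0 0 0 0;-31 -35 0 0 0 0;-31 -35 0 0 0 0'
```

```text
time_s: 0.9
ee_pos: [324.6, 247.9, 302.5]
ee_rot: [-180.0, 0.0, 154.6]
force: [0.6, -0.3, -0.0]
gripper_width: 59.9
gripper_force: 0.0
time_s: 1.7
ee_pos: [428.3, -111.5, 302.6]
ee_rot: [180.0, -0.0, 154.5]
force: [0.4, 0.5, -0.6]
gripper_width: 59.9
gripper_force: 0.0
```

```bash
python3 drive.py '-32.5 -34 0 0 0 0;-32.5 -34 0 0 0 0;-32.5 -34 0 0 0 0;-32.5 -34 0 0 0 0;0 0 0 0 0 8.5;0 0 0 0 0 8.5;0 0 0 0 0 8.5;0 0 0 0 0 8.5'
python3 drive.py '0 0 0 0 0 8.5;0 0 0 0 0 8.5;0 0 0 0 0 8.5;0 0 0 0 0 8.5;0 0 0 0 0 8.5;0 0 0 0 0 8.5;0 0 0 0 0 8.5;0 0 0 0 0 8.5'
python3 drive.py '0 0 0 0 0 8.5;0 0 0 0 0 8.5;0 0 0 0 0 8.5;0 0 0 0 0 8.5;0 0 0 0 0 8.5;0 0 0 0 0 8.5;0 0 0 0 0 1;0 0 0 0 0 0'
```

```text
time_s: 2.5
ee_pos: [487.3, -288.3, 302.0]
ee_rot: [-180.0, -0.1, 120.2]
force: [0.5, -0.2, -0.2]
gripper_width: 60.2
gripper_force: 0.0
time_s: 3.3
ee_pos: [487.3, -288.1, 302.2]
ee_rot: [-179.9, 0.0, 52.2]
force: [-0.3, -0.5, -0.1]
gripper_width: 60.1
gripper_force: 0.0
time_s: 4.1
ee_pos: [487.3, -288.1, 302.4]
ee_rot: [-180.0, 0.0, 0.7]
force: [-0.2, 0.2, 0.4]
gripper_width: 60.1
gripper_force: 0.0
```

```bash
python3 drive.py '1 2.7 40 0 0 0;0 0 45 0 0 0;0 0 45 0 0 0;0 0 35 0 0 0;0 0 20 0 0 0;0 0 15 0 0 0;0 0 9 0 0 0;0 0 0 0 0 0' 60
python3 drive.py '0 0 0 0 0 0;0 0 0 0 0 0;0 0 0 0 0 0;0 0 0 0 0 0;0 0 0 0 0 0;0 0 0 0 0 0;0 0 0 0 0 0' 0 20
```

```text
time_s: 4.9
ee_pos: [487.9, -290.5, 92.6]
ee_rot: [-179.9, 0.1, 0.6]
force: [-0.1, -0.2, 0.1]
gripper_width: 60.2
gripper_force: 0.0
time_s: 5.6
ee_pos: [488.5, -290.8, 93.7]
ee_rot: [-180.0, 0.0, 0.6]
force: [-0.5, -0.4, 0.3]
gripper_width: 12.0
gripper_force: 20.0
```

```bash
python3 drive.py '0 0 20 0 0 0;0 0 -20 0 0 0' >/dev/null 2>&1 & sleep 0; kill %1 2>/dev/null; echo skip
```

```text
skip
```

That command was a mistake: it could have pushed the arm down. I'm checking the state before going on.

```bash
python3 -c "
from h import *
s=telemetry.state();print(s['time_s'],s['ee_pos'],s['ee_rot'],s['force'],s['gripper_width'],s['gripper_force'])"; pgrep -fa drive.py
```

```text
5.6 [ 488.5 -290.8   93.7] [-180.     0.     0.6] [-0.5 -0.4  0.3] 11.975434438566042 20.000042617321014
```

The clock still reads 5.6 s, so nothing ran and the arm did not move. Lifting now.

```bash
python3 drive.py '0 0 -15 0 0 0;0 0 -35 0 0 0;0 0 -45 0 0 0;0 0 -45 0 0 0;0 0 -45 0 0 0;0 0 -22 0 0 0;0 0 0 0 0 0'
python3 drive.py '5 -30 0 0 0 0;5 -47 0 0 0 0;5 -47 0 0 0 0;5 -47 0 0 0 0;5 -47 0 0 0 0;5 -47 0 0 0 0;3 -40 0 0 0 0;0 -30 0 0 0 8.5'
python3 - <<'E'
from h import *
import time
for n in("side","top"):cv2.imwrite(f"pics/{n}1.png",cam.grab_frame(n))
s=cv2.imread("pics/side1.png");t=cv2.imread("pics/top1.png")
f=lambda im,x,y,w,h:cv2.resize(im[y:y+h,x:x+w],(400,400),interpolation=cv2.INTER_CUBIC)
cv2.imwrite("pics/c1.png",np.hstack([f(s,170,100,130,130),f(t,215,135,120,120)]))
q=telemetry.state();print(q['ee_pos'],q['ee_rot'],q['gripper_width'])
E
```

```text
time_s: 6.3
ee_pos: [489.8, -291.7, 304.5]
ee_rot: [179.8, -0.4, 0.6]
force: [-0.4, 0.2, -1.9]
gripper_width: 11.8
gripper_force: 20.0
time_s: 7.1
ee_pos: [517.2, 46.9, 298.3]
ee_rot: [180.0, 0.2, -8.0]
force: [-0.4, -0.8, -1.2]
gripper_width: 11.7
gripper_force: 20.0
[517.   47.7 298.4] [-180.     0.3   -7.8] 12.304087878933032
```

View pics/c1.png

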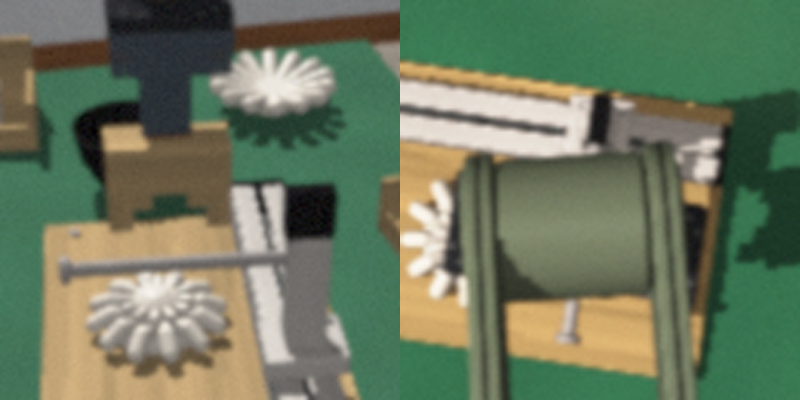

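The held template hangs level at (167,175) in the left crop, with its foot corners at (110,228) and (228,222). The bar runs (65,270)–(285,258). In the top view the arm hides the template. I'll compute the side camera's bias from the known template pose and correct the bar line with it.

Run:
```python
from h import *
k=400/130
S=lambda a,b:np.array([(a+.5)/k-.5+170,(b+.5)/k-.5+100])
R=cv2.Rodrigues(np.array([0,0,np.radians(-7.8)]))[0]; c=np.array([517,47.7,204.7])
for off,px in[((-45,-18,0),(110,228)),((45,-18,0),(228,222)),((-45,-18,68),(101,152)),((45,-18,68),(230,150))]:
    p=c+R@off; print("pred",p,"seen",plane("side",*S(*px),p[2]),S(*px)-proj("side",p))
for px in[(65,270),(285,258)]: print("bar",plane("side",*S(*px),160))
s=cv2.imread("pics/side1.png");
```

```text
pred [470.   36.  204.7] seen [470.7  41.7 204.7] [-0.1 -1.4]
pred [559.1  23.8 204.7] seen [557.6  28.5 204.7] [-1.2 -1. ]
pred [470.   36.  272.7] seen [467.2  35.7 272.7] [-1.3  0.2]
pred [559.1  23.8 272.7] seen [555.8  17.  272.7] [-0.7  1.7]
bar [436.5  60.  160. ]
bar [605.5  34.3 160. ]
```

```bash
python3 drive.py '2.2 1.5 10 0 0 0;0 0 12 0 0 0;0 0 8 0 0 0;0 0 0 0 0 0;0 0 0 0 0 0'
python3 - <<'E'
from h import *
s=cam.grab_frame("side");cv2.imwrite("pics/side2.png",s)
cv2.imwrite("pics/c2.png",cv2.resize(s[120:220,170:300],(780,600),interpolation=cv2.INTER_CUBIC))
q=telemetry.state();print(q['ee_pos'],q['ee_rot'],q['force'])
E
```

```text
time_s: 7.7
ee_pos: [520.1, 41.9, 270.3]
ee_rot: [180.0, 0.0, -8.0]
force: [-0.4, -0.1, -1.4]
gripper_width: 11.8
gripper_force: 20.0
[520.3  42.1 270.9] [-180.   -0.   -8.] [ 1.1  0.9 -1.9]
```

View pics/c2.png

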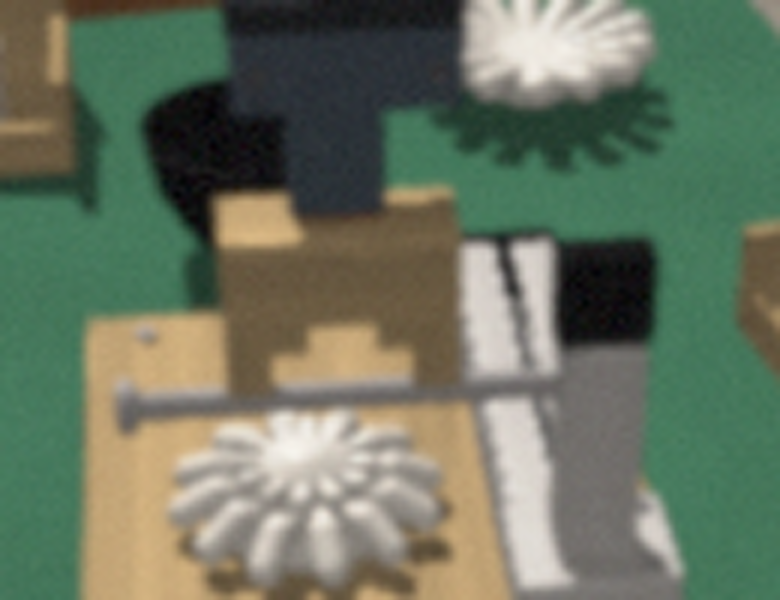

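The crop shows the feet's lower edge at about row 390 left and 382 right, just touching the bar's upper edge. The bar runs from (125,405) to (560,383). I'll turn this into a relative y.

Run:
```python
from h import *
S=lambda a,b:np.array([(a+.5)/6-.5+170,(b+.5)/6-.5+120])
R=cv2.Rodrigues(np.array([0,0,np.radians(-8)]))[0]
c=np.array([520.3,42.1,177.2])
for off,px in[((-45,-18,0),(232,390)),((45,-18,0),(458,384)),((-45,-18,68),(215,245)),((45,-18,68),(458,240))]:
    p=c+R@off; print("pred",p,"seen",plane("side",*S(*px),p[2]),S(*px)-proj("side",p))
for px in[(125,406),(560,383)]: print("bar",plane("side",*S(*px),160))
im=cv2.imread("pics/side2.png")
for u in (200,206,212,218,228,234,240,243,246,252,256): print(u,im[178:194,u].astype(int).sum(1)//3, im[178:194,u,2].astype(int)-im[178:194,u,0])
```

```text
pred [473.2  30.5 177.2] seen [475.   36.9 177.2] [ 0.3 -1.6]
pred [562.4  18.  177.2] seen [560.6  19.6 177.2] [-0.9 -0.3]
pred [473.2  30.5 245.2] seen [471.5  32.8 245.2] [-1.  -0.4]
pred [562.4  18.  245.2] seen [558.9  14.9 245.2] [-1.2  0.9]
bar [435.8  60.9 160. ]
bar [607.1  34.3 160. ]
200 [171 172 171 172 174 171 171 161 133 111 102 122 154 167 171 170] [82 82 84 81 81 76 55 22  7  5 13 41 71 81 82 81]
206 [152 154 158 156 155 157 163 151 120 105 106 128 166 192 196 169] [73 73 77 74 74 67 43 18  8  7 19 45 61 48 32 22]
212 [ 87  86  82  87  86  88  85  90  97  96 113 138 174 199 214 207] [40 40 42 39 41 40 38 31 16 11 24 52 58 40 22 20]
218 [104 131 149 155 157 162 155 126 105 112 161 208 212 218 227 237] [50 65 73 75 70 49 19  7  5  8 17 22 20 14 12 12]
228 [166 168 168 169 171 163 140 115 106 119 156 171 158 147 170 195] [82 81 81 78 64 39 14  5  9 15 25 23 16 15 11 15]
234 [128 152 156 159 161 159 130 108 102 120 146 161 178 188 174 147] [61 73 76 72 49 22  8  6 11 41 67 72 59 42 22 14]
240 [ 86  87  83  86  88  87  92  98 104 126 144 148 150 148 147 144] [41 41 42 39 36 33 19  7 21 46 68 72 70 71 71 70]
243 [ 85  82  87  85  88  90  93  98 103 120 140 148 145 146 148 148] [41 41 36 40 37 35 23 11 21 46 67 68 69 70 71 71]
246 [ 99 100 100 102  99  98  98 100 111 133 149 157 154 154 153 154] [26 25 27 26 25 22 14 11 28 56 71 75 74 73 74 72]
252 [208 209 205 193 160 129 105 106 153 203 212 204 198 192 192 184] [13 13 12 13  9  6  4  3 10 13 13 12 12 13 12 12]
256 [166 165 163 161 148 119 104 115 158 197 205 208 206 211 209 211] [10 10  9 11  5  4  7  7  9 13 14 12 12 14 15 13]
```

The template reads where it should (bias about 0), so the bar's y at x=520 is about 47 and the template sits 4.5 mm short. I'll shift it and descend with a force check.

```bash
python3 drive.py '0 -4.6 0 0 0 0;0 0 0 0 0 0;0 0 0 0 0 0;0 0 0 0 0 0'; python3 drive.py '0 0 5 0 0 0;0 0 5 0 0 0;0 0 4 0 0 0;0 0 4 0 0 0;0 0 0 0 0 0;0 0 0 0 0 0'
```

```text
time_s: 8.15
ee_pos: [520.8, 47.3, 270.9]
ee_rot: [-180.0, -0.0, -7.9]
force: [-0.9, 0.3, -2.5]
gripper_width: 11.6
gripper_force: 20.0
time_s: 8.75
ee_pos: [520.8, 47.1, 252.6]
ee_rot: [-180.0, 0.0, -7.9]
force: [0.5, 0.4, -1.3]
gripper_width: 11.6
gripper_force: 20.0
```

```bash
python3 drive.py '0 0 12 0 0 0;0 0 12 0 0 0;0 0 12 0 0 0;0 0 8 0 0 0;0 0 5 0 0 0;0 0 0 0 0 0;0 0 0 0 0 0'; python3 drive.py '0 0 2 0 0 0;0 0 0 0 0 0;0 0 1 0 0 0;0 0 0 0 0 0'
python3 - <<'E'
from h import *
s=cam.grab_frame("side");cv2.imwrite("pics/side3.png",s)
cv2.imwrite("pics/c3.png",cv2.resize(s[120:220,170:300],(780,600),interpolation=cv2.INTER_CUBIC))
E
```

```text
time_s: 9.45
ee_pos: [521.0, 47.2, 203.9]
ee_rot: [-180.0, -0.0, -7.9]
force: [-0.3, 1.2, -1.8]
gripper_width: 12.0
gripper_force: 20.0
time_s: 9.85
ee_pos: [520.8, 47.2, 200.8]
ee_rot: [-180.0, -0.0, -7.9]
force: [-0.1, -0.5, -1.3]
gripper_width: 12.1
gripper_force: 20.0
```

View pics/c3.png

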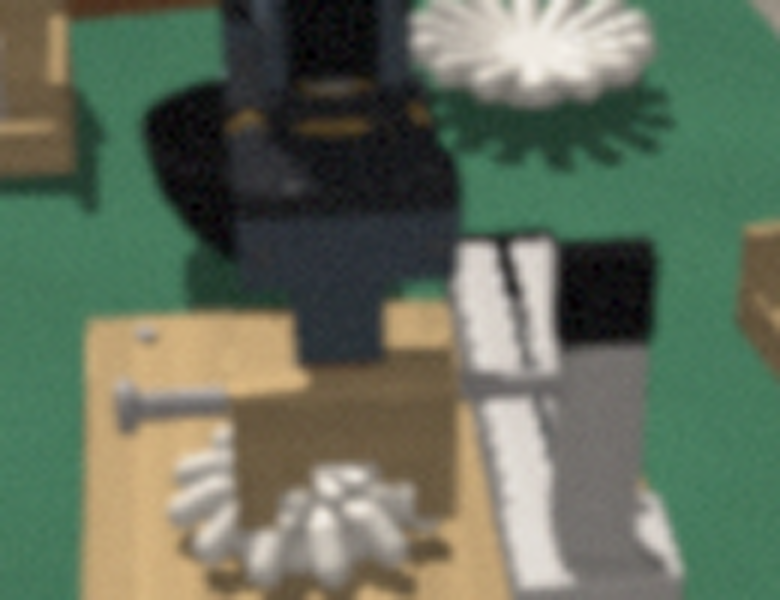

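The bar now enters the U under the strip at (230,402) and leaves it at (460,385). I'll lower the last millimetre or two and then release.

```bash
python3 drive.py '0 0 1 0 0 0;0 0 0 0 0 0;0 0 0.7 0 0 0;0 0 0 0 0 0;0 0 0 0 0 0'; python3 drive.py '0 0 0 0 0 0;0 0 0 0 0 0;0 0 0 0 0 0;0 0 0 0 0 0;0 0 0 0 0 0' 34
```

```text
time_s: 10.4
ee_pos: [520.8, 47.2, 199.6]
ee_rot: [-180.0, -0.0, -7.9]
force: [-1.8, -0.7, 4.1]
gripper_width: 12.0
gripper_force: 20.0
time_s: 10.9
ee_pos: [520.8, 47.2, 198.9]
ee_rot: [-180.0, 0.0, -7.9]
force: [0.0, -0.8, 1.0]
gripper_width: 33.8
gripper_force: 0.0
```

```bash
python3 drive.py '0 0 -10 0 0 0;0 0 -25 0 0 0;0 0 -35 0 0 0;0 0 -10 0 0 0;34 0.5 0 0 0 0;34 0.4 0 0 0 0;33.5 0.4 0 0 0 0;0 0 0 0 0 0' 50
python3 - <<'E'
from h import *
s=cam.grab_frame("side");cv2.imwrite("pics/side4.png",s)
cv2.imwrite("pics/c4.png",cv2.resize(s[100:220,170:310],(700,600),interpolation=cv2.INTER_CUBIC))
q=telemetry.state();print(q['ee_pos'],q['ee_rot'],q['force'])
E
```

```text
time_s: 11.7
ee_pos: [624.1, 31.2, 277.5]
ee_rot: [180.0, -0.0, -8.0]
force: [-0.2, -0.5, -0.5]
gripper_width: 50.2
gripper_force: 0.0
[622.1  31.6 277.7] [180.    0.1  -8. ] [-0.  -0.1 -0.6]
```

View pics/c4.png

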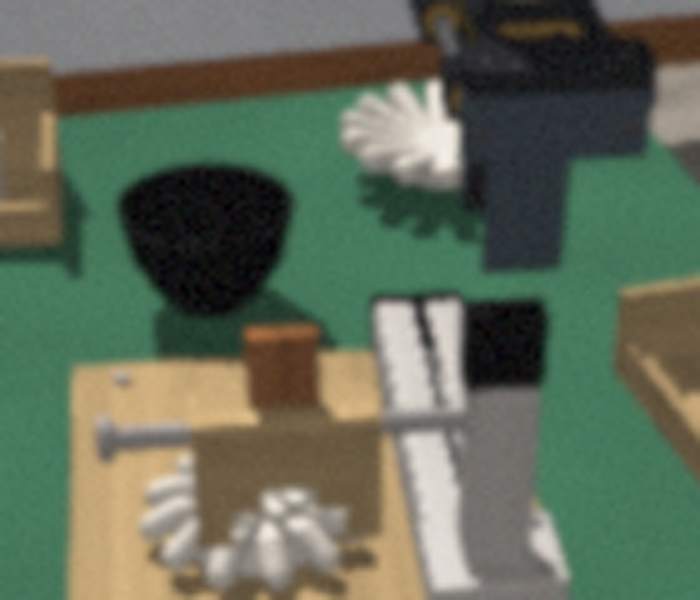

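The template hangs free on the bar: handle at (283,365), bar showing on both sides. The gripper is above the grip block at (505,340). I'll descend and pinch it.

```bash
python3 drive.py '0 0 25 0 0 0;0 0 20 0 0 0;0 0 15 0 0 0;0 0 8 0 0 0;0 0 4.5 0 0 0;0 0 0 0 0 0' 50; python3 drive.py '0 0 0 0 0 0;0 0 0 0 0 0;0 0 0 0 0 0;0 0 0 0 0 0;0 0 0 0 0 0;0 0 0 0 0 0' 0 30
```

```text
time_s: 12.35
ee_pos: [620.7, 32.0, 206.6]
ee_rot: [-180.0, 0.0, -7.9]
force: [-0.3, 0.1, 0.9]
gripper_width: 49.7
gripper_force: 0.0
time_s: 12.95
ee_pos: [621.3, 31.9, 206.8]
ee_rot: [-180.0, -0.0, -7.9]
force: [0.3, 0.1, 1.5]
gripper_width: 17.9
gripper_force: 30.0
```

```bash
python3 drive.py '0 -2 0 0 0 0;0 -3 0 0 0 0;0 -4 0 0 0 0;0 -4 0 0 0 0;0 -4 0 0 0 0;0 -4 0 0 0 0;0 -3 0 0 0 0;0 -2 0 0 0 0'
for i in 1; do python3 drive.py '0 -1.5 0 0 0 0;0 -1.5 0 0 0 0;0 0 0 0 0 0'; done | grep -E 'ee_pos|force:'
python3 drive.py '0 -1.5 0 0 0 0;0 -1.5 0 0 0 0;0 0 0 0 0 0'| grep -E 'ee_pos|^force:'
```

```text
time_s: 13.75
ee_pos: [624.9, 58.1, 206.8]
ee_rot: [-180.0, -0.0, -7.9]
force: [-0.1, -3.0, 5.6]
gripper_width: 17.9
gripper_force: 30.0
ee_pos: [625.3, 61.2, 206.9]
force: [-0.5, -0.8, 5.2]
gripper_force: 30.0
ee_pos: [625.8, 64.1, 206.8]
force: [-1.1, -1.1, 5.5]
```

The feel is clear: about −1 N of friction. I'll keep going in 3 mm steps.

```bash
(python3 drive.py '0 -1.5 0 0 0 0;0 -1.5 0 0 0 0;0 0 0 0 0 0'
python3 drive.py '0 -1.5 0 0 0 0;0 -1.5 0 0 0 0;0 0 0 0 0 0'
python3 drive.py '0 -1.5 0 0 0 0;0 -1.5 0 0 0 0;0 0 0 0 0 0'
python3 drive.py '0 -1.5 0 0 0 0;0 -1.5 0 0 0 0;0 0 0 0 0 0'
python3 drive.py '0 -1.5 0 0 0 0;0 -1.5 0 0 0 0;0 0 0 0 0 0'
python3 drive.py '0 -1.5 0 0 0 0;0 -1.5 0 0 0 0;0 0 0 0 0 0'
python3 drive.py '0 -1.5 0 0 0 0;0 -1.5 0 0 0 0;0 0 0 0 0 0'
python3 drive.py '0 -1.5 0 0 0 0;0 -1.5 0 0 0 0;0 0 0 0 0 0') | grep -E 'ee_pos|^force:'
```

```text
ee_pos: [626.2, 67.1, 206.8]
force: [0.2, 0.0, 5.4]
ee_pos: [626.6, 70.1, 206.8]
force: [-0.4, -0.7, 4.7]
ee_pos: [627.0, 73.1, 206.8]
force: [-0.2, -1.5, 5.7]
ee_pos: [627.4, 76.0, 206.9]
force: [0.7, -0.9, 4.8]
ee_pos: [627.8, 79.0, 206.8]
force: [-0.2, -0.7, 4.9]
ee_pos: [628.3, 82.0, 206.9]
force: [-0.6, -0.7, 5.4]
ee_pos: [628.7, 84.9, 206.8]
force: [-0.3, -0.7, 5.9]
ee_pos: [629.1, 87.9, 206.8]
force: [-1.0, -1.0, 5.3]
```

```bash
(python3 drive.py '0 -1.5 0 0 0 0;0 -1.5 0 0 0 0;0 0 0 0 0 0'
python3 drive.py '0 -1.5 0 0 0 0;0 -1.5 0 0 0 0;0 0 0 0 0 0'
python3 drive.py '0 -1.5 0 0 0 0;0 -1.5 0 0 0 0;0 0 0 0 0 0'
python3 drive.py '0 -1.5 0 0 0 0;0 -1.5 0 0 0 0;0 0 0 0 0 0'
python3 drive.py '0 -1.5 0 0 0 0;0 -1.5 0 0 0 0;0 0 0 0 0 0'
python3 drive.py '0 -1.5 0 0 0 0;0 -1.5 0 0 0 0;0 0 0 0 0 0'
python3 drive.py '0 -1.5 0 0 0 0;0 -1.5 0 0 0 0;0 0 0 0 0 0'
python3 drive.py '0 -1.5 0 0 0 0;0 -1.5 0 0 0 0;0 0 0 0 0 0') | grep -E 'ee_pos|^force:'
```

```text
ee_pos: [629.5, 90.9, 206.8]
force: [0.2, -0.4, 4.6]
ee_pos: [629.9, 93.8, 206.9]
force: [-0.1, -0.1, 5.0]
ee_pos: [630.3, 96.8, 206.8]
force: [0.2, -0.7, 5.8]
ee_pos: [630.7, 99.8, 206.9]
force: [0.1, -0.7, 4.9]
ee_pos: [631.2, 102.8, 206.8]
force: [0.1, -0.7, 4.6]
ee_pos: [631.6, 105.7, 206.9]
force: [0.3, -0.9, 5.3]
ee_pos: [632.0, 108.7, 206.8]
force: [-0.4, -0.3, 5.7]
ee_pos: [632.4, 111.7, 206.9]
force: [0.7, -0.9, 4.1]
```

```bash
(python3 drive.py '0 -1.5 0 0 0 0;0 -1.5 0 0 0 0;0 0 0 0 0 0'
python3 drive.py '0 -1.5 0 0 0 0;0 -1.5 0 0 0 0;0 0 0 0 0 0'
python3 drive.py '0 -1.5 0 0 0 0;0 -1.5 0 0 0 0;0 0 0 0 0 0'
python3 drive.py '0 -1.5 0 0 0 0;0 -1.5 0 0 0 0;0 0 0 0 0 0'
python3 drive.py '0 -1.5 0 0 0 0;0 -1.5 0 0 0 0;0 0 0 0 0 0'
python3 drive.py '0 -1.5 0 0 0 0;0 -1.5 0 0 0 0;0 0 0 0 0 0'
python3 drive.py '0 -1.5 0 0 0 0;0 -1.5 0 0 0 0;0 0 0 0 0 0'
python3 drive.py '0 -1.5 0 0 0 0;0 -1.5 0 0 0 0;0 0 0 0 0 0') | grep -E 'ee_pos|^force:'
```

```text
ee_pos: [632.8, 114.6, 206.8]
force: [0.6, -0.8, 5.0]
ee_pos: [633.2, 117.6, 206.9]
force: [0.4, -1.4, 5.5]
ee_pos: [633.7, 120.6, 206.8]
force: [0.4, -0.4, 4.6]
ee_pos: [634.1, 123.6, 206.8]
force: [0.4, -0.6, 4.3]
ee_pos: [634.5, 126.5, 206.9]
force: [0.8, -0.7, 5.4]
ee_pos: [635.0, 129.7, 206.8]
force: [0.7, 0.6, 4.8]
ee_pos: [635.4, 133.4, 206.8]
force: [1.3, 3.7, 5.0]
ee_pos: [636.0, 136.9, 206.9]
force: [2.2, 6.2, 4.4]
```

The notch pulls the carriage on from y≈130. I'll go to 1 mm steps.

```bash
(python3 drive.py '0 -1 0 0 0 0;0 0 0 0 0 0;0 0 0 0 0 0'
python3 drive.py '0 -1 0 0 0 0;0 0 0 0 0 0;0 0 0 0 0 0'
python3 drive.py '0 -1 0 0 0 0;0 0 0 0 0 0;0 0 0 0 0 0'
python3 drive.py '0 -1 0 0 0 0;0 0 0 0 0 0;0 0 0 0 0 0') | grep -E 'ee_pos|^force:'
```

```text
ee_pos: [636.1, 137.8, 206.8]
force: [1.8, 5.7, 5.0]
ee_pos: [636.1, 138.3, 206.8]
force: [2.0, 4.9, 5.0]
ee_pos: [636.2, 138.5, 206.8]
force: [1.6, 2.4, 4.8]
ee_pos: [636.2, 138.6, 206.8]
force: [0.9, -0.8, 6.0]
```

The position now holds at y≈138.6 while the force crosses zero, which is how a seated ball should feel. I'll confirm with a 1 mm push on and back.

```bash
(python3 drive.py '0 -1 0 0 0 0;0 0 0 0 0 0;0 0 0 0 0 0'
python3 drive.py '0 1 0 0 0 0;0 0 0 0 0 0;0 0 0 0 0 0;0 0 0 0 0 0;0 0 0 0 0 0') | grep -E 'ee_pos|^force:|time'
python3 - <<'E'
from h import *
s=cam.grab_frame("side");t=cam.grab_frame("top")
f=lambda im,x,y,w,h:cv2.resize(im[y:y+h,x:x+w],(400,400),interpolation=cv2.INTER_CUBIC)
cv2.imwrite("pics/c5.png",np.hstack([f(s,160,90,160,160),f(t,130,130,200,200)]))
for _ in range(1): q=telemetry.state();print(q['ee_pos'],q['force'])
E
```

```text
time_s: 23.05
ee_pos: [636.2, 138.8, 206.9]
force: [-0.7, -2.5, 6.2]
time_s: 23.55
ee_pos: [636.2, 138.6, 206.8]
force: [0.5, -0.1, 5.1]
[636.2 138.7 206.8] [-0.2  0.3  5.6]
```

View pics/c5.png

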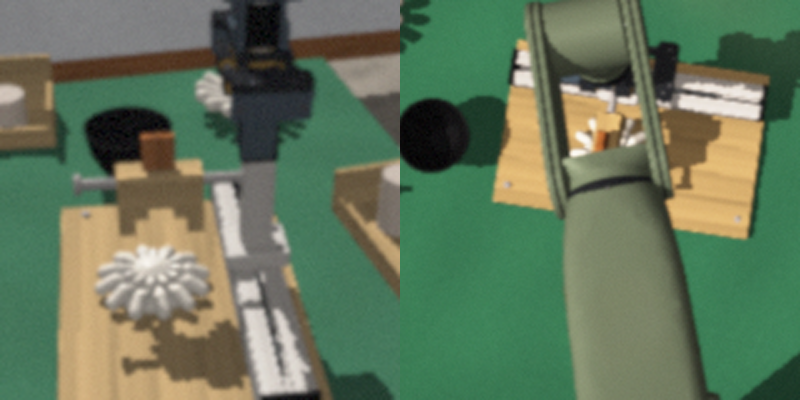

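The picture shows the template hanging on the bar at (160,195), with bar visible on both sides of it, and the gripper holding the grip at (258,150). The rosette and bowl are untouched. The slide force is about 0, with restoring force both ways, so the ball is seated and I'm handing in.

```bash
python3 -c "
from workcell import env, cam, telemetry
print(env.job_done())"
```

```text
the job is handed in; nothing more can be done
None
```

The template hangs freely on the crossbar, the carriage sits with its ball in the notch about 108 mm along from where it started, and the gripper still holds the grip; I handed the job in at about 23.7 s and the call returned no verdict.

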